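# Clip the wireless sensor on the labelling guide and hold the recessed teach button

## Robot

A 6-joint arm with a two-finger parallel gripper is mounted at the origin on the work surface. World frame = base frame: x ahead of the robot, y to its left, z up, the work surface at z = 0. Lengths are in m, angles in rad, forces in N, time in s.
With the tool pointing down it reaches from about 0.275 to 0.875 m from the base axis. Payload 12.5 kg.
Tool frame: the origin (TCP) lies on the centre line of the jaws, within the pads' length; the fingertips stand r.finger_overhang ahead of it and the grasp point (between the pads) lies 3 mm ahead of it (r.finger_overhang is the distance from the TCP to the fingertips, in m); z points along the fingers, y is the line along which they close (so a half turn about z gives the same grasp; the last joint's range is limited). The gripper opens to 85 mm and grips with 20 to 120 N. Pads are 22 mm wide; open, the fingers measure 114 mm over their backs; the gripper's body (76 mm by 85 mm) begins 54 mm behind the grasp point. The pads swing forward as they close: fully open they stand 13 mm farther back than shut.
Start: joints at [-1.344, 0.351, 1.652, -0, 1.139, -0.085], TCP at [0.169, -0.523, 0.253] pointing down, gripper open.
Joint ranges: [-2.75, 2.75], [-0.79, 2.1], [0.01, 2.65], [-1.57, 4.71], [0.07, 3.14], [-2.87, 2.87]. Speed limits (rad/s): [2.22, 2.22, 2.79, 3.14, 3.14, 3.14].

## Interface

Orientations are given as a unit quaternion [x, y, z, w].
In Python, from cell import r, optics gives the robot as it stands. The module is installed in compiled form; this text tells all that it offers. Calls block until the motion is done:
- r.move_to(position, orientation): joint-space move of the TCP to a pose.
- r.move_linear(position, rot=None, vel=0.15): straight line of the TCP; rot=None keeps the orientation; vel is the mean speed in m/s.
- r.set_joints(angles): joint-space move.
- r.set_gripper(opening, squeeze=None): opening from 0.0 (shut) to 1.0 (fully open); squeeze is the grip in N (None keeps the last); returns when the fingers have stopped.
- r.sleep(seconds).
- r.inverse_kinematics(position, orientation): joint angles nearest the present ones, or None.
- optics.get_image(name): name is "scene" or "top"; returns a dict with "pixels" (420x560x3 uint8, red, green, blue), "depth" (420x560 float32, m along the optical axis (not along the pixel's ray), 0 where there is no reading), "fx", "fy", "cx", "cy" (pixels), "camera_from_world" (4x4, takes a point from world to camera coordinates). Camera axes: x right, y down, z forward; pixel columns grow to the right and rows downward; lengths in m; the calibration is good to about 2 mm. A picture is of the moment at which its call begins.
A pose or a line that the arm cannot do raises r.PlanningError and nothing moves.
- r.hand_in(): hands the job in; it is judged then, once.
Readings, each from a call of its own:
- r.current_t(): time.
- r.current_q(): joint angles.
- r.current_qvel(): joint speeds.
- r.current_effort(): joint torques, N m.
- r.current_tool_pos(): TCP position.
- r.current_ee_rot(): TCP orientation.
- r.current_contact_force(): force on the tool from outside, world axes, zero at the start.
- r.current_torque(): the same for the moment, N m.
- r.current_opening(): opening from 0.0 (shut) to 1.0 (fully open).
- r.current_finger_force(): force on a finger pad.
Only numpy, scipy, OpenCV 4.12 (cv2) and the standard library are available. Lean on these libraries where they do the work, as an engineer would, in place of code of your own. Each camera call takes 0.05 s, during which the arm holds its last target. There are 200 camera calls.

## Task

Squeeze the orange sensor clip off its yellow dock and clip it onto the blue-marked middle of the upright steel plate of the labelling guide, biting the plate's top edge, and let go of it. Then take the green-handled stylus out of its holder, reach it through the blue-ringed hole of the controller and hold the recessed teach button fully down for at least two seconds; finish still holding it down with the stylus in the gripper. Never press the red-ringed button, do not press teach before the sensor is on the plate, and leave the bottles, jar, label roll and tools alone.

Things in the scene. Friction and masses are not known exactly. Their poses are not given: they have to be found in the camera images.
- sensor_clip: Loose sprung clip, 0.09 kg, 82 mm tall, 24 mm wide along y: ribbed orange handles with a white sensor pod between them, above two steel jaws. Starts upright, biting the dock's top edge 16 mm above its jaw tips. Origin: midway between the jaw tips; z up; x across the jaws, the way the handles are squeezed; y along the hinge pin, 34 mm above the origin.
- clip_grip (a point): Point midway between the orange handles, 64 mm above the jaw tips: squeeze here from above, closing along the clip's x. The handles span 42 to 82 mm above the tips; at rest they flare, 50 mm over their tops; squeezed to the stop (8 to 13 N) they are parallel, 30 mm over their backs. Axes as the clip's.
- clip_jaw (a joint): Jaw opening, rad: 0 biting a 6 mm plate, 0.45 at the stop with the handles squeezed, negative closed on nothing; a spring shuts it. At the stop the jaws gape 21 mm at the tips and 12 mm at 20 mm above them; each lever is then turned 0.22 rad, the clip as a whole stays upright.
- dock: Fixed dock: black foot 60 x 80 x 14 mm with an upright yellow plate 6 mm thick, 70 mm long along the dock's y, top edge 85 mm above the table. Origin: underside centre, below the middle of the plate.
- guide: Fixed labelling guide: black foot 70 x 110 x 12 mm (x, y, z), an upright steel plate 6 mm thick across x and 100 mm long along y, top edge 100 mm above the table, and two white rollers beside it, 62 mm high, 22 mm to +x. Origin: underside centre, below the middle of the plate.
- guide_edge (a point): Middle of the top edge of the guide's steel plate, 100 mm above the table, centre of the blue-marked stretch 40 mm long. x across the plate, y along its edge, z up. The clip's jaw tips belong 7 to 30 mm (best 15 mm) below this edge (30: the hinge pin rests on it), its middle within 15 mm of this point along the edge, its x across the plate either way round.
- holder: Fixed white block 60 x 60 x 72 mm, origin at its underside centre, with an upright hole 15 mm wide in its top, in which the stylus stands.
- stylus: Loose stylus (about 0.06 kg), standing upright: steel shank 8 mm in diameter and 62 mm long, then a green square handle 18 x 18 mm and 60 mm long whose underside rests on the holder's top. Total length 122 mm. Origin: the tip's end face; z from the tip up to the handle; x and y square to the handle's flats. At the start its tip is 10 mm above the table, the handle from 72 to 132 mm.
- stylus_tip (a point): End face of the stylus' shank, the same point as its origin.
- stylus_grip (a point): Point inside the handle on its axis, 94 mm from the tip, 32 mm above the handle's underside: where to grip it from above.
- controller: Fixed grey controller box 120 x 90 x 45 mm (x, y, z), dark display on the +x half of its top, two round holes in the -x half. Origin: underside centre.
- teach_hole (a point): Centre of the mouth of the blue-ringed hole in the controller's top, 45 mm above the table; hole 17 mm in diameter, vertical. The teach button's face lies 12 mm below this mouth.
- teach (a joint): Travel of the blue teach button (13.6 mm wide), m: 0 up, 0.005 fully down, pressed straight down. The spring takes 1.5 N to start and 4 N at full travel; it comes up when let go.
- wipe_hole (a point): Centre of the mouth of the red-ringed hole, 52 mm from the blue one, with the red button that must not be pressed 12 mm below it.
- wipe (a joint): Travel of the red button, m: 0 up, 0.005 down. Must stay up.
- amber_bottle: Bystander: amber bottle 26 mm wide, 55 mm tall, loose. Origin: underside centre.
- white_bottle: Bystander: white bottle with blue cap, 26 mm wide, 55 mm tall, loose. Origin: underside centre.
- cream_jar: Bystander: white jar with black lid, 56 mm wide, 45 mm tall, loose. Origin: underside centre.
- label_roll: Bystander: roll of labels lying flat, 90 mm wide, 30 mm high, loose. Origin: underside centre.
- t_key: Bystander: short black T-handled key, bar with a small square steel stub, 90 mm long along its y, 12 mm high, lying loose. Origin: underside of the handle's middle.
- wrench: Bystander: steel wrench 150 mm long along its x, 8 mm high, lying loose. Origin: underside centre.
- teach_face (a point): Centre of the face of the blue teach button, 12 mm below the mouth of its hole when up.
Mind the look-alikes: they are no part of the job. Leave any pink look-alike of the holder alone. Of the things that look like the sensor_clip, the smaller one is meant.

How it is judged:
By the outcome, as a careful person would: the job done as asked, in the order asked, and still so for the second after the job is handed in, while the arm keeps its last pose, push and grip.
It also fails if it takes over 58 s, if anything falls off the work surface, if the arm or the gripper's body presses on something with over 40 N, if the wrist force passes 120 N, or if a joint passes its speed limit or range.

## Working session

There is one attempt and no reset: what is moved stays moved. The work goes in short steps, each a Python script; the robot and the scene stay as the last script left them, time stands still between calls to the robot, and variables do not carry over. Pictures are saved under pics/ and viewed, at most 10 in all, crops included, and the job is handed in when it is done.

```bash
mkdir -p pics; cat > h.py <<'E'
import numpy as np, cv2
from cell import r, optics
def grab(n):
    d=optics.get_image(n); np.savez('%s.npz'%n,**d); return d
def load(n): return dict(np.load('%s.npz'%n))
def cloud(d):
    v,u=np.mgrid[0:420,0:560]; z=d['depth']
    p=np.stack([(u-d['cx'])/d['fx']*z,(v-d['cy'])/d['fy']*z,z],-1)
    T=np.linalg.inv(d['camera_from_world']); w=p@T[:3,:3].T+T[:3,3]; w[z==0]=np.nan; return w
def at_height(d,u,v,h):
    T=np.linalg.inv(d['camera_from_world']); ray=T[:3,:3]@np.array([(u-d['cx'])/d['fx'],(v-d['cy'])/d['fy'],1]); o=T[:3,3]
    return o+ray*(h-o[2])/ray[2]
E
python3 - <<'E'
from h import *
for n in('top','scene'):
    d=grab(n); cv2.imwrite(f'pics/{n}0.png',cv2.resize(d['pixels'][...,::-1],(800,600)))
    print(n,d['fx'],d['cx'],d['cy'],np.linalg.inv(d['camera_from_world']).round(3))
print(r.finger_overhang,r.current_t(),r.current_ee_rot())
E
```

```text
top 518.6442863258806 280.8250915256844 205.6690872058274 [[-0.016 -0.991  0.134  0.366]
 [-1.     0.016  0.002 -0.053]
 [-0.005 -0.134 -0.991  1.577]
 [ 0.     0.     0.     1.   ]]
scene 536.2174961553944 273.3479467763268 210.09446771428165 [[-0.86   0.357 -0.365  1.075]
 [ 0.51   0.586 -0.629  0.816]
 [-0.011 -0.727 -0.686  1.029]
 [ 0.     0.     0.     1.   ]]
0.022 0.1 [ 9.87872321e-01  1.55267609e-01 -2.06948414e-05 -4.95957927e-04]
```

View pics/top0.png

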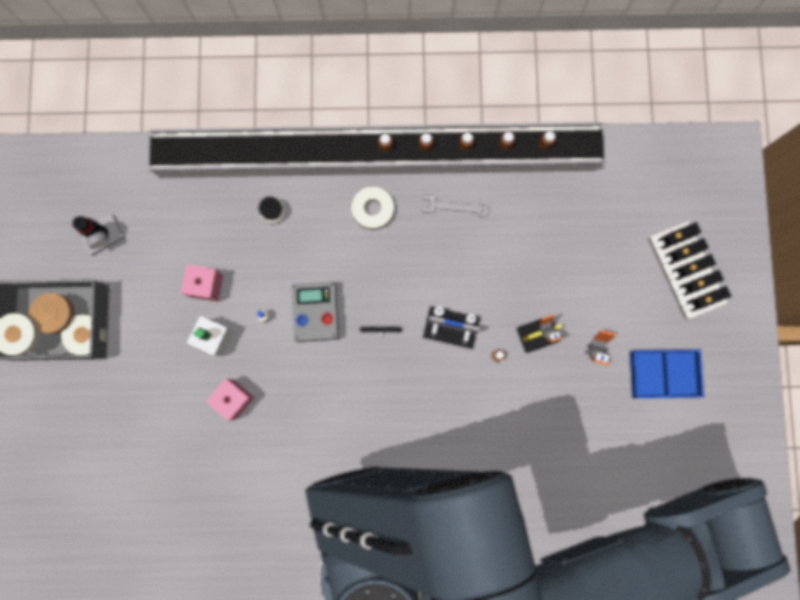

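View pics/scene0.png

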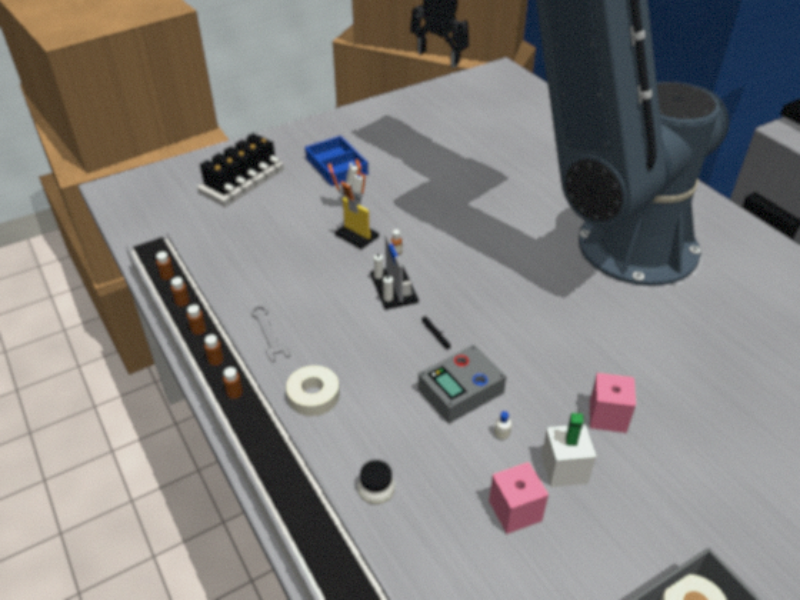

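Candidates for the clip in the top view (800 px scale) are one on the yellow dock at (550,330) and a larger or standing one at (600,347). The white holder is at (207,335), with pink look-alikes at (202,282) and (229,399). The controller has blue at (302,321) and red at (327,319). An enlarged crop comes next to confirm the clip.

```bash
python3 - <<'E'
from h import *
t=load('top');s=load('scene')
R=lambda im,w,h:cv2.resize(im,(w,h),interpolation=cv2.INTER_CUBIC)
a=t['pixels'][200:275,285:445]; b=s['pixels'][100:220,215:315]
a2=t['pixels'][185:260,120:250]
cv2.imwrite('pics/c1.png',np.hstack([np.vstack([R(a,480,225),R(a2,480,277)]),R(b,320,384).__class__ and cv2.copyMakeBorder(R(b,320,384),0,118,0,0,cv2.BORDER_CONSTANT)])[...,::-1])
w=cloud(t)
# top heights
def blob(name,u0,u1,v0,v1,h0,h1):
    p=w[v0:v1,u0:u1].reshape(-1,3); m=(p[:,2]>h0)&(p[:,2]<h1); p=p[m]
    if len(p)<5: print(name,len(p));return
    q=p[:,:2].astype(np.float32); print(name,len(p),p.mean(0).round(4),p[:,2].max().round(3),[np.round(x,4) for x in cv2.minAreaRect(q)])
blob('dockclip+plate',355,402,212,252,.03,.2)
blob('dockclip hi',355,402,212,252,.09,.2)
blob('clip2 hi',405,440,220,262,.03,.25)
blob('guide plate',290,345,208,248,.085,.12)
blob('guide foot',290,345,208,248,.006,.02)
blob('ctrl',200,243,192,245,.035,.055)
blob('holder',128,162,218,252,.06,.08)
blob('handle',128,162,218,252,.115,.15)
E
```

```text
dockclip+plate 215 [ 0.4879 -0.3353  0.1147] 0.153 [array([ 0.49  , -0.3357]), array([0.0556, 0.0516]), np.float64(69.3812)]
dockclip hi 173 [ 0.4885 -0.3371  0.1237] 0.153 [array([ 0.4857, -0.3278]), array([0.0497, 0.0517]), np.float64(16.2435)]
clip2 hi 283 [ 0.4548 -0.4491  0.0743] 0.109 [array([ 0.4523, -0.451 ]), array([0.0373, 0.0665]), np.float64(75.6545)]
guide plate 94 [ 0.5054 -0.1521  0.0988] 0.108 [array([ 0.5059, -0.1519]), array([0.0999, 0.0068]), np.float64(75.7705)]
guide foot 582 [ 0.5021 -0.1503  0.0119] 0.02 [array([ 0.5097, -0.1565]), array([0.1618, 0.1189]), np.float64(89.0935)]
ctrl 1181 [0.542  0.1348 0.0449] 0.055 [array([0.5422, 0.1346]), array([0.1217, 0.0902]), np.float64(2.6445)]
holder 364 [0.4908 0.3471 0.0715] 0.08 [array([0.4919, 0.3502]), array([0.0623, 0.0598]), np.float64(65.0229)]
handle 53 [0.4919 0.3482 0.1297] 0.141 [array([0.4928, 0.3499]), array([0.019 , 0.0178]), np.float64(48.2514)]
```

View pics/c1.png

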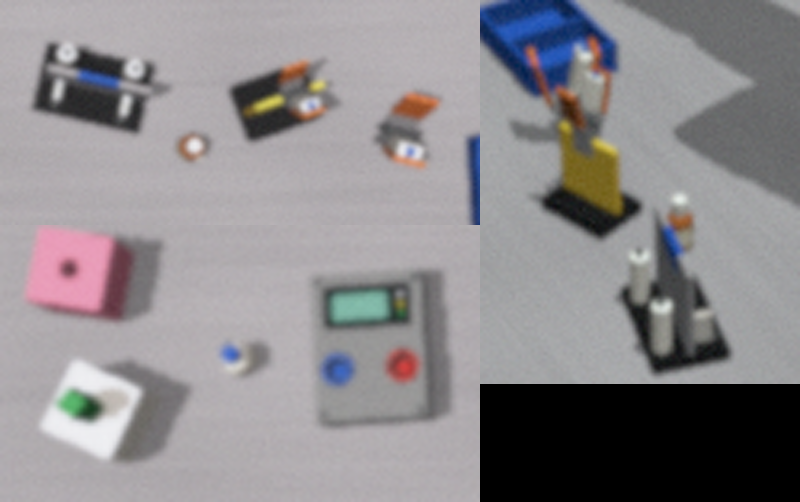

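The dock clip (top 151 mm, about 50 x 24 mm) is the one meant. It bites the dock and is smaller than the loose one at (600,347). I'll take exact positions from the clouds of both cameras.

```bash
python3 - <<'E'
from h import *
for n in('top','scene'):
    d=load(n);w=cloud(d);p=w.reshape(-1,3);hsv=cv2.cvtColor(d['pixels'],cv2.COLOR_RGB2HSV).reshape(-1,3).astype(int)
    H,S,V=hsv.T
    def sel(c,r_,z0,z1,hm=None,ang=None,name=''):
        m=(np.hypot(p[:,0]-c[0],p[:,1]-c[1])<r_)&(p[:,2]>z0)&(p[:,2]<z1)
        if hm is not None:m&=hm
        q=p[m]
        if len(q)<4: print(n,name,len(q));return
        o=f'{n} {name} n={len(q)} mean {q.mean(0).round(4)}'
        if ang is not None:
            c_,s_=np.cos(ang),np.sin(ang);a=q[:,:2]@np.array([[c_,-s_],[s_,c_]])
            lo,hi=np.percentile(a,[4,96],axis=0);m=(lo+hi)/2
            o+=f' ext {(hi-lo).round(4)} mid {np.array([c_*m[0]-s_*m[1],s_*m[0]+c_*m[1]]).round(4)}'
        else: o+=' rect '+str([np.round(x,4) for x in cv2.minAreaRect(q[:,:2].astype(np.float32))])
        print(o)
    A=np.radians(16.3);G=np.radians(-14.2)
    yel=(H>20)&(H<35)&(S>140);org=(H>3)&(H<18)&(S>130);blue=(H>100)&(H<125)&(S>120);green=(H>45)&(H<80)&(S>120);red=((H<6)|(H>172))&(S>140)
    C=(.489,-.335)
    sel(C,.06,.075,.095,yel,None,'yellow'); sel(C,.06,.075,.095,yel,A,'yellow')
    sel(C,.05,.10,.16,None,A,'clip'); sel(C,.05,.135,.16,None,A,'cliptop');sel(C,.05,.11,.16,org,A,'orange')
    g=(.506,-.152); sel(g,.06,.09,.11,None,G,'plate');sel(g,.06,.09,.11,None,None,'plate'); sel(g,.05,.09,.11,blue,G,'blue')
    sel(g,.07,.03,.075,None,G,'rollers')
    k=(.542,.135); sel(k,.09,.03,.055,blue,None,'teach');sel(k,.09,.03,.055,red,None,'wipe')
    sel(k,.09,.04,.05,None,None,'ctrl')
    s=(.492,.349); sel(s,.03,.122,.14,green,None,'handle');sel(s,.03,.122,.14,None,None,'handle');sel(s,.045,.066,.078,None,None,'holdertop')
E
```

```text
top yellow n=13 mean [ 0.4799 -0.3138  0.083 ] rect [array([ 0.4799, -0.3129]), array([0.0048, 0.0196]), np.float64(20.8008)]
top yellow n=13 mean [ 0.4799 -0.3138  0.083 ] ext [0.0047 0.0189] mid [ 0.48   -0.3132]
top clip n=154 mean [ 0.4885 -0.3376  0.1272] ext [0.0463 0.022 ] mid [ 0.4889 -0.338 ]
top cliptop n=67 mean [ 0.4848 -0.3398  0.1437] ext [0.0484 0.0218] mid [ 0.4892 -0.3386]
top orange n=28 mean [ 0.5043 -0.3316  0.132 ] ext [0.0079 0.0192] mid [ 0.5059 -0.3316]
top plate n=91 mean [ 0.5055 -0.152   0.0992] ext [0.0062 0.0918] mid [ 0.5059 -0.1509]
top plate n=91 mean [ 0.5055 -0.152   0.0992] rect [array([ 0.5059, -0.1519]), array([0.0999, 0.0068]), np.float64(75.7705)]
top blue n=33 mean [ 0.5052 -0.1535  0.1001] ext [0.0064 0.0308] mid [ 0.5054 -0.1532]
top rollers n=150 mean [ 0.5115 -0.1536  0.053 ] ext [0.0478 0.0832] mid [ 0.509  -0.1526]
top teach n=27 mean [0.5225 0.1588 0.0387] rect [array([0.5215, 0.1587]), array([0.0188, 0.0184]), np.float64(3.061)]
top wipe n=14 mean [0.5248 0.1066 0.036 ] rect [array([0.5243, 0.1065]), array([0.0137, 0.0122]), np.float64(
[... 1419 characters left out ...]
2 0.0427] rect [array([0.5245, 0.1587]), array([0.0233, 0.0241]), np.float64(31.5607)]
scene wipe n=13 mean [0.5227 0.1056 0.0369] rect [array([0.5239, 0.1069]), array([0.0169, 0.0189]), np.float64(73.6099)]
scene ctrl n=1400 mean [0.5451 0.1364 0.0451] rect [array([0.5425, 0.1337]), array([0.1226, 0.094 ]), np.float64(2.4235)]
scene handle n=69 mean [0.4949 0.3512 0.13  ] rect [array([0.4937, 0.35  ]), array([0.0231, 0.0152]), np.float64(47.4615)]
scene handle n=89 mean [0.4947 0.3511 0.1295] rect [array([0.4931, 0.3506]), array([0.0218, 0.0187]), np.float64(52.784)]
scene holdertop n=561 mean [0.4972 0.3537 0.0716] rect [array([0.4926, 0.3497]), array([0.0624, 0.0623]), np.float64(64.526)]
```

```bash
cat >> h.py <<'E'
from scipy.spatial.transform import Rotation as Ro
def down(deg):
    a=np.radians(deg);c,s=np.cos(a),np.sin(a)
    return Ro.from_matrix(np.array([[-s,c,0],[c,s,0],[0,0,-1]])).as_quat()
def best(pos,deg,step=180):
    q=r.current_q();o=[]
    for k in range(360//step):
        j=r.inverse_kinematics(pos,down(deg+k*step))
        if j is not None:o.append((np.abs(np.array(j)-q).max(),deg+k*step,np.round(j,2)))
    return sorted(o,key=lambda e:e[0])
def st():
    print('t',round(r.current_t(),2),'tcp',np.round(r.current_tool_pos(),4),'open',round(r.current_opening(),3),'ff',r.current_finger_force(),'F',np.round(r.current_contact_force(),1))
E
python3 - <<'E'
from h import *
b=best([.489,-.338,.22],16.4);print(b)
for c,d,s in(([.506,-.153,.22],-14,180),([.493,.35,.2],50,90),([.522,.159,.2],50,90)):print(best(c,d,s))
r.move_to([.489,-.338,.22],down(b[0][1])); st()
E
```

```text
[(np.float64(0.8847541661130194), 16.4, array([-0.68,  0.47,  1.57, -0.  ,  1.11, -0.97])), (np.float64(2.2568384874767746), 196.4, array([-0.68,  0.47,  1.57, -0.  ,  1.11,  2.17]))]
[(np.float64(0.9618610894137192), -14, array([-0.38,  0.35,  1.74, -0.  ,  1.05, -0.14]))]
[(np.float64(1.8839498657420874), 50, array([ 0.54,  0.51,  1.56, -0.  ,  1.08, -0.33])), (np.float64(1.8839498657420874), 140, array([ 0.54,  0.51,  1.56, -0.  ,  1.08, -1.9 ])), (np.float64(1.8839498657420874), 320, array([ 0.54,  0.51,  1.56, -0.  ,  1.08,  1.24])), (np.float64(2.893891849742836), 230, array([ 0.54,  0.51,  1.56, -0.  ,  1.08,  2.81]))]
[(np.float64(1.5539210111832122), 50, array([ 0.21,  0.4 ,  1.72, -0.  ,  1.02, -0.66])), (np.float64(1.5539210111832122), 320, array([ 0.21,  0.4 ,  1.72, -0.  ,  1.02,  0.91])), (np.float64(2.1485259852007283), 140, array([ 0.21,  0.4 ,  1.72, -0.  ,  1.02, -2.23])), (np.float64(2.5638629951839613), 230, array([ 0.21,  0.4 ,  1.72, -0.  ,  1.02,  2.48]))]
t 1.49 tcp [ 0.4885 -0.3387  0.2201] open 1.0 ff 0.0 F [ 0.8 -1.4 -0.9]
```

```bash
python3 - <<'E'
from h import *
r.move_linear([.489,-.338,.137],vel=.1); st()
r.set_gripper(0.5,25); st()
r.set_gripper(0.0,25); st()
r.move_linear([.489,-.338,.197],vel=.06); st()
ims=[]
for n,(u0,v0) in(('top',(330,190)),('scene',(200,60))):
    d=grab(n); ims.append(cv2.resize(d['pixels'][v0:v0+120,u0:u0+100],(400,480),interpolation=cv2.INTER_CUBIC))
cv2.imwrite('pics/g1.png',np.hstack(ims)[...,::-1])
E
```

```text
t 2.48 tcp [ 0.4893 -0.3383  0.1376] open 1.0 ff 0.0 F [-0.2  0.3 -0.2]
t 2.97 tcp [ 0.489 -0.338  0.137] open 0.499 ff 5.951495319313835 F [ 0.6 -0.6 -1.3]
t 3.23 tcp [ 0.489 -0.338  0.137] open 0.35 ff 28.278887163041873 F [-0.   0.3 -1.1]
t 4.38 tcp [ 0.4888 -0.3379  0.1966] open 0.355 ff 28.28595078544822 F [-0.5 -0.1 -0.8]
```

View pics/g1.png

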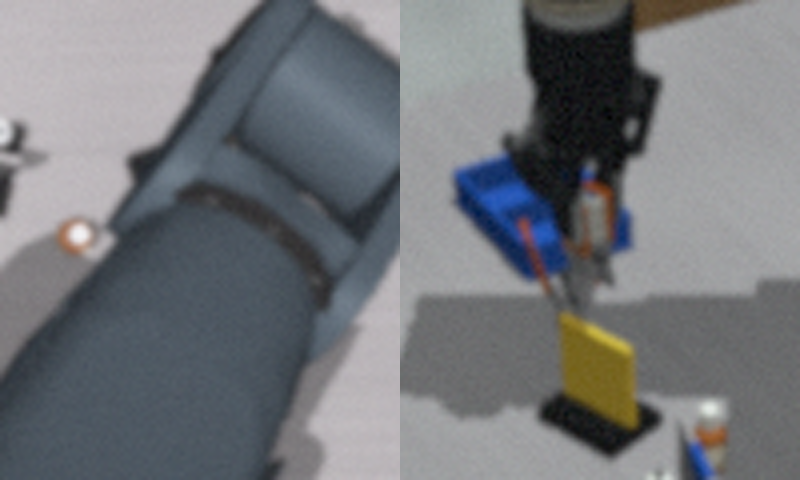

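The picture shows the clip off the dock, held in the fingers with its jaws at (590,270). Next I go above the guide and take a numeric look.

```bash
python3 - <<'E'
from h import *
r.move_linear([.489,-.338,.24],vel=.15)
r.move_to([.506,-.153,.23],down(-14)); r.move_linear([.506,-.153,.20],vel=.1); st()
d=grab('scene');w=cloud(d);p=w.reshape(-1,3)
a=np.radians(-14);c,s=np.cos(a),np.sin(a);M=np.array([[c,-s],[s,c]])
L=(p[:,:2]-[.506,-.153])@M
for z0 in np.arange(.095,.20,.008):
    m=(p[:,2]>z0)&(p[:,2]<z0+.008)&(np.abs(L).max(1)<.06); q=L[m]
    if len(q)>3: print(round(z0,3),len(q),np.percentile(q,[5,95],axis=0).round(4).tolist())
ys,xs=np.where((np.abs((w[...,:2]-[.506,-.153])@M).max(-1)<.05)&(w[...,2]>.05))
cy,cx=int(np.median(ys)),int(np.median(xs));print(cx,cy)
cv2.imwrite('pics/g2.png',cv2.resize(d['pixels'][cy-60:cy+60,cx-60:cx+60],(600,600),interpolation=cv2.INTER_CUBIC)[...,::-1])
E
```

```text
t 6.17 tcp [ 0.506  -0.1536  0.1999] open 0.349 ff 28.356513392091074 F [ 0.3  0.3 -0.3]
0.095 48 [[-0.0034, -0.0181], [0.0033, 0.0484]]
0.103 7 [[-0.0016, -0.0141], [0.001, 0.0501]]
0.127 21 [[-0.014, -0.0133], [0.014, 0.01]]
0.135 14 [[-0.0115, -0.0109], [0.0119, 0.011]]
0.143 19 [[-0.0113, -0.0053], [0.0109, 0.0109]]
0.151 22 [[-0.011, -0.0166], [0.0113, 0.0119]]
0.159 32 [[-0.013, -0.007], [0.011, 0.011]]
0.167 21 [[-0.0135, -0.0009], [0.0146, 0.012]]
0.175 29 [[-0.0146, -0.0036], [0.0181, 0.0109]]
0.183 45 [[-0.0247, -0.005], [0.0249, 0.0122]]
0.191 53 [[-0.0259, -0.0038], [0.0281, 0.0121]]
0.199 66 [[-0.0255, -0.0079], [0.0278, 0.0119]]
274 110
```

View pics/g2.png

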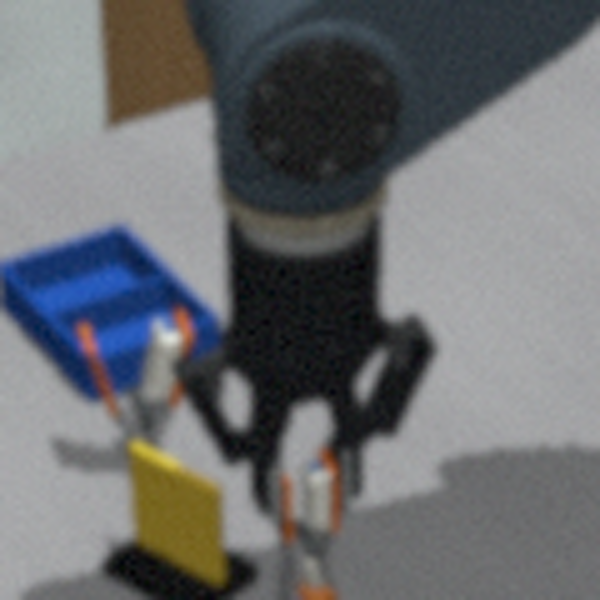

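The held clip hangs upright at (310,530), centred over the plate to within 1 mm, with its tips at z of about 0.13. Now to lower it.

```bash
python3 - <<'E'
from h import *
for z in(.175,.162,.153):
    r.move_linear([.506,-.153,z],vel=.06); st()
    if abs(r.current_contact_force()[2])>8: print('CONTACT');break
else:
    r.set_gripper(.6); r.sleep(.2); r.set_gripper(1.0); st()
    r.move_linear([.506,-.153,.26],vel=.12)
    r.move_to([.493,.35,.22],down(50)); st()
    ims=[]
    for n in('top','scene'):
        d=grab(n);w=cloud(d);p=w.reshape(-1,3)
        a=np.radians(-14);c,s=np.cos(a),np.sin(a);M=np.array([[c,-s],[s,c]])
        L=(p[:,:2]-[.506,-.153])@M
        for z0 in(.085,.105,.125,.145,.16):
            m=(p[:,2]>z0)&(p[:,2]<z0+.02)&(np.abs(L).max(1)<.06); q=L[m]
            if len(q)>3: print(n,z0,len(q),p[m,2].max().round(3),np.percentile(q,[5,95],axis=0).round(4).tolist())
        u0,v0=(275,180) if n=='top' else (225,110)
        ims.append(cv2.resize(d['pixels'][v0:v0+120,u0:u0+100],(400,480),interpolation=cv2.INTER_CUBIC))
    cv2.imwrite('pics/g3.png',np.hstack(ims)[...,::-1])
E
```

```text
t 6.78 tcp [ 0.506  -0.153   0.1749] open 0.346 ff 28.35608406227948 F [-0.6 -0.1 -0.1]
t 7.15 tcp [ 0.5058 -0.1529  0.1616] open 0.348 ff 28.35653514531259 F [-0.8  1.1 -1.6]
t 7.45 tcp [ 0.5058 -0.1529  0.1526] open 0.35 ff 28.356528906251697 F [-0.4  0.4 -0.7]
t 8.43 tcp [ 0.506 -0.153  0.153] open 1.003 ff 0.0 F [-0.1 -0.3 -0.3]
t 11.31 tcp [0.4935 0.3492 0.2201] open 1.006 ff 0.0 F [-0.4 -0.5 -0. ]
top 0.085 69 0.105 [[-0.0035, -0.0447], [0.0023, 0.048]]
top 0.105 53 0.125 [[-0.0034, -0.0129], [0.0109, 0.0111]]
top 0.125 29 0.144 [[-0.0145, -0.0106], [0.0168, 0.01]]
top 0.145 77 0.165 [[-0.0243, -0.0107], [0.0238, 0.0105]]
top 0.16 30 0.167 [[-0.0244, -0.007], [0.0235, 0.0097]]
scene 0.085 97 0.104 [[-0.0039, -0.0402], [0.0067, 0.0493]]
scene 0.105 62 0.125 [[-0.012, -0.009], [0.0122, 0.0132]]
scene 0.125 60 0.145 [[-0.0186, -0.0045], [0.0198, 0.0124]]
scene 0.145 82 0.164 [[-0.023, -0.0097], [0.0239, 0.011]]
scene 0.16 26 0.167 [[-0.024, -0.0117], [0.024, 0.011]]
```

View pics/g3.png

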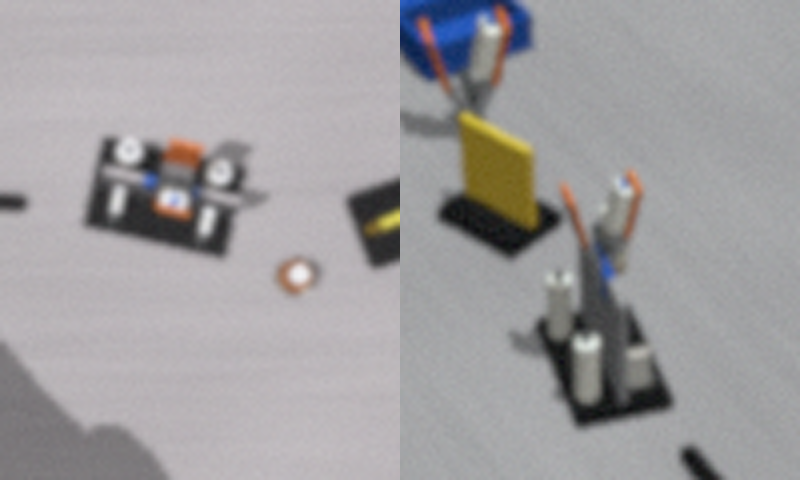

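The clip bites the blue stretch upright and centred: its top is at 0.167, so the tips are 15 mm below the edge. Now the stylus.

```bash
python3 - <<'E'
from h import *
r.move_linear([.493,.350,.107],vel=.12); st()
r.set_gripper(0.0,60); st()
r.move_linear([.493,.350,.23],vel=.12); st()
r.move_to([.5225,.1587,.19],down(50)); st()
d=grab('scene');w=cloud(d);p=w.reshape(-1,3);L=p[:,:2]-[.5225,.1587]
for z0 in np.arange(.055,.18,.012):
    m=(p[:,2]>z0)&(p[:,2]<z0+.012)&(np.abs(L).max(1)<.04); q=L[m]
    if len(q)>2: print(round(z0,3),len(q),np.percentile(q,[5,50,95],axis=0).round(4).tolist())
f=d['camera_from_world']@[.5225,.1587,.09,1];u=int(f[0]/f[2]*d['fx']+d['cx']);v=int(f[1]/f[2]*d['fy']+d['cy'])
print(u,v);cv2.imwrite('pics/g4.png',cv2.resize(d['pixels'][v-50:v+50,u-50:u+50],(600,600),interpolation=cv2.INTER_CUBIC)[...,::-1])
E
```

```text
t 12.5 tcp [0.4934 0.3502 0.1078] open 1.001 ff 0.0 F [1.  0.5 0.3]
t 13.12 tcp [0.4931 0.3501 0.1072] open 0.203 ff 58.41412425041199 F [ 0.2 -1.5  2.9]
t 14.3 tcp [0.4927 0.3498 0.2292] open 0.205 ff 58.420279026031494 F [ 0.5  0.1 -1.7]
t 15.11 tcp [0.5227 0.1595 0.1902] open 0.205 ff 58.436259627342224 F [-0.5  0.5 -0.2]
0.091 11 [[-0.0022, -0.0012], [0.002, 0.0041], [0.0041, 0.006]]
0.103 10 [[-0.0001, 0.0012], [0.0016, 0.0031], [0.004, 0.0059]]
0.115 14 [[-0.0028, 0.0002], [0.002, 0.0029], [0.0051, 0.0044]]
0.127 12 [[-0.0008, 0.0001], [0.0025, 0.0046], [0.0033, 0.006]]
0.139 11 [[0.0002, -0.0005], [0.0033, 0.0045], [0.0036, 0.0058]]
0.151 10 [[-0.0005, 0.0037], [0.0071, 0.0071], [0.0126, 0.0117]]
0.163 12 [[0.002, 0.0056], [0.0082, 0.0145], [0.0169, 0.0192]]
0.175 30 [[0.0029, 0.0054], [0.014, 0.0165], [0.0185, 0.0211]]
337 253
```

View pics/g4.png

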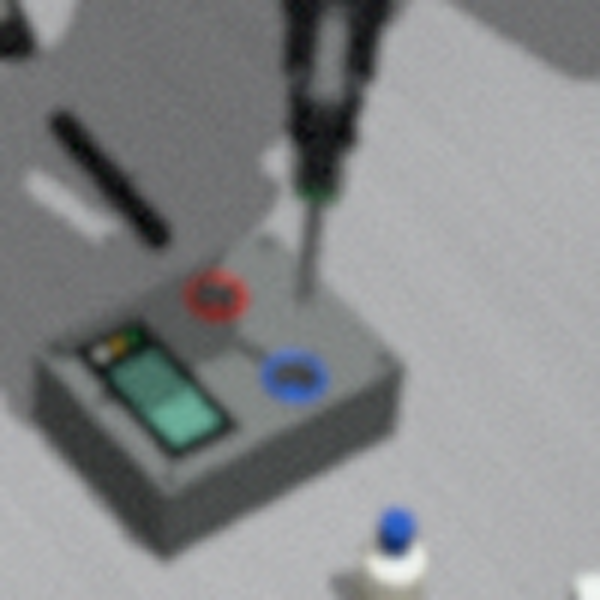

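The picture shows the stylus held straight, with its tip at (303,300) in the crop. The blue-ringed hole is centred at (294,377). I'll check the ring position, then lower it.

```bash
python3 - <<'E'
from h import *
d=load('scene'); c=at_height(d,337-50+294/6-.5,253-50+377/6-.5,.045); print('ring',c.round(4))
t=(np.array([.5225,.1587])+c[:2])/2 if np.hypot(*(c[:2]-[.5225,.1587]))<.006 else np.array([.5225,.1587])
print(t)
r.move_linear([*t,.150],vel=.1); st()
for z in(.142,.134): 
    r.move_linear([*t,z],vel=.04); r.sleep(.1); st()
    if np.linalg.norm(r.current_contact_force())>6: print('early contact'); break
else:
    while z>.120:
        z-=.001; r.move_linear([*t,z],vel=.02); r.sleep(.1)
        F=np.mean([r.current_contact_force() for _ in range(1)],0); print(round(z,4),np.round(F,1),np.round(r.current_tool_pos()[2],4))
        if F[2]>12 or np.hypot(*F[:2])>10: break
st()
E
```

```text
ring [0.5224 0.157  0.045 ]
[0.52243085 0.1578635 ]
t 15.71 tcp [0.5226 0.1583 0.1502] open 0.206 ff 58.42053472995758 F [0.5 0.5 0. ]
t 16.16 tcp [0.5225 0.1579 0.1422] open 0.206 ff 58.42154681682587 F [ 0.9  0.3 -1.2]
t 16.61 tcp [0.5225 0.1579 0.134 ] open 0.206 ff 58.42241942882538 F [-0.4 -0.9 -0.6]
0.133 [0.1 0.2 0.2] 0.133
0.132 [-0.7 -0.3 -1.5] 0.132
0.131 [-0.4 -0.4 -0.3] 0.131
0.13 [ 0.4  0.1 -0.4] 0.13
0.129 [ 0.  -0.6  1.8] 0.1291
0.128 [ 0.4 -0.7  2.9] 0.1281
0.127 [-0.5 -0.3  2.3] 0.1271
0.126 [0.7 0.8 2.3] 0.126
0.125 [-0.2  0.1  2.8] 0.125
0.124 [-0.8 -0.2  9.1] 0.1245
0.123 [-2.8 -1.  17. ] 0.1242
t 20.46 tcp [0.5228 0.1579 0.1242] open 0.204 ff 60.71068346500397 F [-2.8 -1.  17. ]
```

The button bottomed out after about 5 mm of travel, at 17 N. I'll hold it, check that it stays down, and hand in.

```bash
python3 - <<'E'
from h import *
for _ in range(3): r.sleep(1.0); st()
d=grab('top'); w=cloud(d).reshape(-1,3); m=np.hypot(w[:,0]-.506,w[:,1]+.153)<.03; print('clip top',np.nanmax(w[m,2]))
if r.current_contact_force()[2]>8: print(r.hand_in())
E
```

```text
t 21.46 tcp [0.5228 0.1579 0.1242] open 0.202 ff 60.70831775665283 F [-3.5 -1.1 17. ]
t 22.46 tcp [0.5228 0.1579 0.1243] open 0.204 ff 60.70843040943146 F [-3.6 -1.2 17.6]
t 23.46 tcp [0.5228 0.1579 0.1242] open 0.202 ff 60.70847690105438 F [-3.9 -1.3 17.8]
clip top 0.16835235849618901
the job is handed in; nothing more can be done
None
```

I handed the job in at about 23.5 s: the sensor clip is on the blue-marked middle of the guide plate, biting about 15 mm deep, and the stylus held teach fully down for over 3 s and was still pressing at 17 N at hand-in, well clear of the red button.

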